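# Seat a steel angle bracket in the corner of a tilted tacking jig

### The arm

A 6-joint arm with a two-finger parallel gripper is mounted at the origin on the work surface. World frame = base frame: x ahead of the robot, y to its left, z up, the work surface at z = 0. Lengths are in m, angles in degrees, forces in N, time in s.
With the tool pointing down it reaches from about 0.375 to 0.9 m from the base axis. Payload 3.1 kg.
Tool frame: the origin (TCP) lies on the centre line of the jaws, within the pads' length; the fingertips stand finger_overhang ahead of it and the grasp point (between the pads) lies 5 mm behind it (finger_overhang is the distance from the TCP to the fingertips, in m); z points along the fingers, y is the line along which they close (so a half turn about z gives the same grasp; the last joint's range is limited). The gripper opens to 87 mm and grips with 3 to 60 N. Pads are 19 mm wide; open, the fingers measure 117 mm over their backs; the gripper's body (75 mm by 190 mm) begins 51 mm behind the grasp point.
Start: joints at [58.184, 30.224, 82.088, -0, 67.689, -10.227], TCP at [0.23, 0.581, 0.237] pointing down, gripper open.
Joint ranges: [-176.69, 176.69], [-43.24, 126.21], [12.49, 139.97], [-82, 262], [0, 151.66], [-163.58, 163.58]. Speed limits (degrees/s): [159.86, 159.86, 180, 180, 180, 180].

### API

Orientations are given as a 3x3 rotation matrix whose columns are the frame's x, y, z axes.
In Python, from rig import read_state, capture, calibration, hand_in, finger_overhang gives the robot as it stands.
- The arm moves only by the tool send_rows, never from a script. Its argument "plan" is a list of rows, each a list of 5 numbers: the closure in counts, from 0 (fully open) to 255 (shut), then the shift along the tool's x, y, z in m, then the turn about the tool's z in rad. A call has 1 to 20 rows; each row shifts and turns the commanded pose from where the row before left it, along the tool's axes as they then stand; what a row does not reach is not made up. A row lasts 1/12 s, in which the tool goes at most 41.7 mm and 7.16 degrees, less where a joint would pass 70% of its speed; a pose out of reach is approached as far as the arm can. A call is refused whole if a number of a shift passes 0.0417 or a number of a turn 0.125, either way. A call with a gripper value outside its range is refused whole. The fingers move at their own pace and stop on an object; the grip force is fixed at half the most. Time passes only in rows, so rows that do not move let the fingers close. It gives the time, the measured TCP pose, the force, the opening and the grip force at its end, in the units of the state.
- read_state(): the state, without advancing time (a new reading comes with each control period).
- capture(name): name is "scene" or "top" or "wrist"; returns (picture, depth): 480x640x3 uint8, blue, green, red; 480x640 float32, m along the optical axis (not along the pixel's ray), 0 where there is no reading.
- calibration(name): a dict with "fx", "fy", "cx", "cy" (pixels), "xyz" and "rotation" of the camera in the world. Camera axes: x right, y down, z forward; pixel columns grow to the right and rows downward; lengths in m; the calibration is good to about 2 mm. A picture is of the moment at which its call begins: read the wrist's pose just before it. calibration takes no time and is no camera call; for the wrist camera it gives the pose at the moment of the call.
- hand_in(): hands the job in; it is judged then, once.
The state is a dict: "time_s": time; "joint_positions": joint angles; "qvel": joint speeds; "tau": joint torques, N m; "position": TCP position; "tcp_rot": TCP orientation; "force": force on the tool from outside, world axes, zero at the start; "moment": the same for the moment, N m; "opening": opening from 0.0 (shut) to 1.0 (fully open); "grasp_force": force on a finger pad.
Only numpy, scipy, OpenCV 4.12 (cv2) and the standard library are available. Lean on these libraries where they do the work, as an engineer would, in place of code of your own. Each camera call takes 0.05 s, during which the arm holds its last target. There are 200 camera calls.

### The job

Pick up the bare steel angle bracket and lay it gently flat on the tilted aluminium plate of the tacking jig, the way round that its notch faces the red spring catch, above the catch and close to the long side fence; only then let go, so that it slides down by itself until it rests against the side fence and the red catch. Then push it from behind, low on its back edge, past the catch until the catch drops into the notch and the bracket is fully home against the blue side fence and the brass stop pad of the end fence (the pad's setting differs each time, so feel for it); keep leaning on it against the pad with roughly 15 to 20 N for half a second, never more than 35 N, and leave it there. Leave the yellow spare bracket and the tools where they are.

Things in the scene. Friction and masses are not known exactly. Their poses are not given: they have to be found in the camera images.
- bracket: The bare steel angle bracket, 0.5 to 0.8 kg, lying on its base on the table. Base 70 mm (x) by 90 mm (y), 10 mm thick; origin at the centre of its underside, z up. Front edge (goes down the slope first) at y = -45, back edge at y = +45. The edge at x = +35 has a notch 7 mm deep from y = -31 to -3; the 14 mm in front of the notch is a tooth of full width.
- flange (a point): Middle of the steel bracket's upright flange (at bracket x = 0, y = 15, z = 32.5 mm). The flange is 60 mm wide (along x), 8 mm thick (along y) and stands from z = 10 to 55 mm over the bracket's underside: grip it across y. Axes as the bracket.
- back_edge (a point): Middle of the bracket's back edge (bracket x = 0, y = 45, z = 5 mm), a 70 mm wide, 10 mm high face to push against. Pushing high on the flange would tip the bracket. Axes as the bracket.
- spare: The spare bracket, same shape but painted yellow, also lying on the table; not to be moved. Origin as for the steel bracket.
- plate: The slippery aluminium slide plate, fixed, tilted 32 degrees, its locating corner lowest. Origin on the top surface where the inner faces of the two fences meet; z is the plate's upward normal, x runs along the end fence, y along the side fence, both away from the corner and uphill (y much the steeper). Top surface: x -14 to 126 mm, y -14 to 186 mm. Highest point about 0.16 m over the table.
- home (a point): Middle of the range where the bracket's origin may be when home: plate x = 35, z = 0, y = 51 +- 6 mm depending on the stop pad's setting; the bracket's axes parallel to the plate's, its base touching side fence and stop pad. Axes as the plate.
- end_fence: Blue end fence along the plate's x, from x = -14 to 86 mm, inner face at plate y = -1 mm, 16 mm high, 13 mm thick (outwards); it carries the brass stop pad (x = 10 to 60 mm, 19 mm high), whose face is set anywhere from y = 0 to 12 mm, different each time: it is not measured, only contact tells. The pad is locked. Origin and axes as the plate.
- side_fence: Blue side fence on the plate: inner face is the plane x = 0 of the plate frame, from y = 0 to 180 mm, 16 mm high, 13 mm thick (outwards). Same origin and axes as the plate.
- catch (a joint): Travel of the red spring catch in m: 0 at rest, grows as it is pushed back along the plate's +x, at most 0.008. Spring 4.5 N at rest plus 0.6 N per mm. A released bracket stops on it with its origin at plate y about 84 to 86 mm; a push of about 10 to 14 N along the plate's -y takes it past. With the bracket home it reads 0 to 0.002, in the notch.
- catch_nose (a point): Axis of the catch's round nose (12 mm radius, 14 mm high), on the plate surface; at rest at plate x = 78, y = 32.5 mm, so it stands 4 mm into the bracket's path. Behind it is a grey housing up to 20 mm high, out to plate x = 119 mm, y from 9 to 56 mm.
- clamp1: The bar clamp by the table's far edge, lying on the table; leave it alone. Origin under its middle.
- clamp2: The bar clamp on the right, lying on the table; leave it alone. Origin under its middle.
- hammer: The hammer, lying on the table; leave it alone. Origin under its middle.
- brush: The brush, lying on the table; leave it alone. Origin under its middle.
- cutters: The bolt cutters, lying on the table; leave it alone. Origin under its middle.
- offcut: The round steel offcut, lying on the table; leave it alone. Origin under its middle.
There are look-alikes about, which are no part of the job. What is shaped like the bracket but black, brown or green is not meant.

How it is judged (in metres and radians):
On the way, in this order (a step that is already met when the one before it is completed fails the run):
1. the steel bracket is laid flat on the tilted plate while still gripped, turned the right way, its origin above plate y = 92 mm (contact force between bracket and plate above 0.5 N and contact force between the fingers and bracket above 1 N and angle between the z axis of bracket and the z axis of plate, either way round below 0.12 rad and y of bracket in the frame of plate above 0.092 m and linear speed of bracket below 0.1 m/s), for 0.04 s.
2. let go, the bracket has slid down and rests against the side fence and the catch (contact force between the fingers and bracket below 0.1 N and linear speed of bracket below 0.01 m/s and angle between the z axis of bracket and the z axis of plate, either way round below 0.05 rad and y of bracket in the frame of plate between 0.079 and 0.091 m and x of bracket in the frame of plate between 0.033 and 0.0375 m and angle between the y axis of bracket and the y axis of plate, either way round below 0.05 rad), for 0.2 s.
3. pushed home past the catch and pressed against the stop pad with at least 12 N for 0.3 s (contact force between bracket and end_fence above 12 N and y of bracket in the frame of plate below 0.0585 m and value of joint catch below 0.003 m and x of bracket in the frame of plate below 0.0365 m and angle between the z axis of bracket and the z axis of plate, either way round below 0.05 rad), for 0.3 s.
At the end, for the whole second after the job is handed in: Steel bracket flat on the plate (0.05 rad, 2 mm) and square (0.03 rad), at the side fence (plate x = 35 +- 1.5 mm) and touching the brass stop pad (over 0.2 N, plate y 43.5 to 58.5 mm), the catch in its notch (back under 3 mm), released and at rest; spare and tools not moved (contact force between bracket and end_fence above 0.2 N and y of bracket in the frame of plate between 0.0435 and 0.0585 m and x of bracket in the frame of plate between 0.0335 and 0.0365 m and z of bracket in the frame of plate between -0.002 and 0.002 m and angle between the z axis of bracket and the z axis of plate, either way round below 0.05 rad and angle between the y axis of bracket and the y axis of plate, either way round below 0.03 rad and value of joint catch below 0.003 m and linear speed of bracket below 0.01 m/s and contact force between the fingers and bracket below 0.05 N).
It fails at once if the bracket is forced against the end fence or its stop pad with more than 35 N (contact force between bracket and end_fence above 35 N).
It fails at once if the robot presses on the jig itself with more than 35 N (contact force between the fingers and plate above 35 N).
It fails at once if a bystander is moved more than 20 mm: yellow spare bracket, bar clamp by the table's far edge, bar clamp on the right, hammer, brush, bolt cutters, round steel offcut (distance of any of spare, clamp1, clamp2, hammer, brush, cutters, offcut from where it was at the start of the episode above 0.02 m).
It also fails if it takes over 66 s, if anything falls off the work surface, if the arm or the gripper's body presses on something with over 40 N, if the wrist force passes 120 N, or if a joint passes its speed limit or range.

## Working session

There is one attempt and no reset: what is moved stays moved. The work goes in short steps, Python scripts to look and compute and a tool call to move; the robot and the scene stay as the last step left them, time stands still between calls to the robot, and variables do not carry over. Pictures are saved under pics/ and viewed, at most 10 in all, crops included, and the job is handed in when it is done.

Besides the shell and the picture viewer there is one more tool, called after "Request:" by a JSON object that holds its "fn" and its "kwargs", one argument or row to a line. send_rows: Moves the arm, as the interface text tells. Its arguments: {"type":"object","properties":{"plan":{"type":"array","items":{"type":"array","items":{"type":"number"}}}},"required":["plan"]}

```bash
ls; mkdir -p pics
python3 - <<'E'
from rig import *
import cv2,numpy as np
s=read_state();print(s)
print(finger_overhang if not callable(finger_overhang) else finger_overhang())
for n in("scene","top"):
    p,d=capture(n);cv2.imwrite(f"pics/{n}0.png",p);np.save(f"{n}_d.npy",d)
    print(n,calibration(n))
print(calibration("wrist"))
E
```

```text
pics
{'time_s': 0.0, 'joint_positions': array([ 5.81836552e+01,  3.02781208e+01,  8.21561930e+01, -2.64053498e-03,
        6.76882795e+01, -1.02252176e+01]), 'qvel': array([-0.0338904 ,  0.01920051, -0.10142921,  0.10967483, -0.00843035,
       -0.02344057]), 'tau': array([-6.60623136e-04, -4.40035808e+01, -1.76593459e+01,  6.32800232e-02,
        5.82645438e-02, -1.94541612e-04]), 'position': array([0.2295769 , 0.58055731, 0.23558173]), 'tcp_rot': array([[-9.29839752e-01,  3.67963100e-01, -1.09179333e-03],
       [ 3.67964565e-01,  9.29837992e-01, -1.84063343e-03],
       [ 3.37905733e-04, -2.11323538e-03, -9.99997710e-01]]), 'force': array([-0.10824158,  0.00528067,  0.88062505]), 'moment': array([ 0.00910645, -0.0094543 ,  0.0134813 ]), 'grasp_force': 0.0, 'opening': 1.000190377161034}
0.014
scene {'fx': 512.1012317231326, 'fy': 512.1012317231326, 'cx': 317.7032236020965, 'cy': 247.9406540527771, 'xyz': array([1.44176764, 0.20735109, 0.85599222]), 'rotation': array([[-0.23621545,  0.6148556 , -0.75243263],
       [ 0.97159773,  0.13817929, -0.19210502],
       [-0.01414624, -0.77644   , -0.63003238]])}
top {'fx': 505.1351259438783, 'fy': 505.1351259438783, 'cx': 315.4211039250025, 'cy': 240.905860954002, 'xyz': array([ 0.42099015, -0.03891555,  1.52714704]), 'rotation': array([[-0.00172836, -0.99858299,  0.05318867],
       [-0.99981545,  0.00274326,  0.01901404],
       [-0.019133  , -0.05314599, -0.99840344]])}
{'fx': 338.2160254650824, 'fy': 338.2160254650824, 'cx': 322.1456319348513, 'cy': 245.6767348614664, 'xyz': array([0.15349636, 0.61178601, 0.38409302]), 'rotation': array([[ 0.36745002,  0.8880634 ,  0.27626776],
       [ 0.93004166, -0.3503117 , -0.11092438],
       [-0.00172805,  0.29769969, -0.95465801]])}
```

View pics/top0.png

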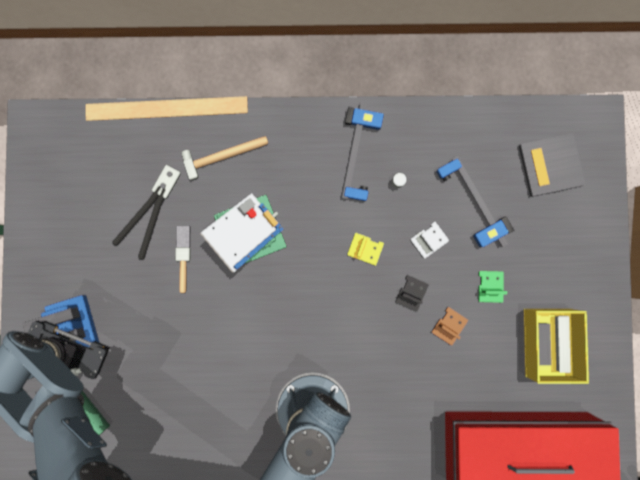

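View pics/scene0.png

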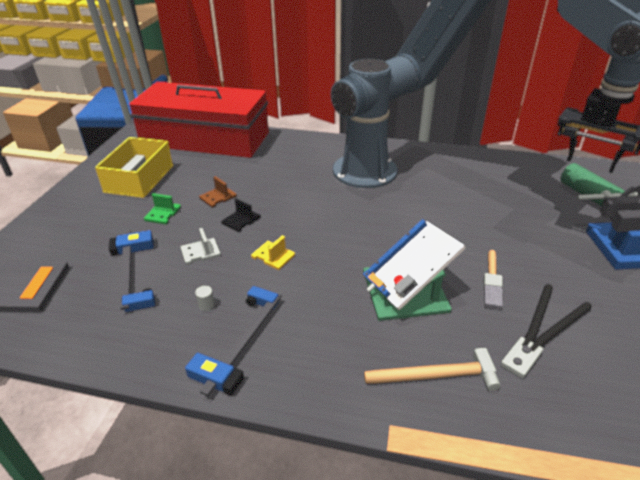

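The top view shows five bracket shapes: bare steel at (430,239), yellow spare (366,249), black (412,291), brown (450,325) and green (491,287). The one at (430,239) is the only one in plain light-grey steel. The jig is at (242,234), with its red catch near (252,213). I'll confirm this with an enlarged crop.

```bash
cat > h.py <<'E'
import cv2,numpy as np
from rig import *
def cloud(n,d,c=None):
    c=c or calibration(n); v,u=np.mgrid[:480,:640]
    P=np.stack([(u-c["cx"])/c["fx"]*d,(v-c["cy"])/c["fy"]*d,d],-1)
    return P@c["rotation"].T+c["xyz"]
def rayz(c,u,v,z):
    r=c["rotation"]@np.array([(u-c["cx"])/c["fx"],(v-c["cy"])/c["fy"],1]);return c["xyz"]+r*(z-c["xyz"][2])/r[2]
E
python3 - <<'E'
from h import *
p=cv2.imread("pics/top0.png");d=np.load("top_d.npy")
a=cv2.resize(p[215:275,395:475],None,fx=5,fy=5,interpolation=cv2.INTER_CUBIC)
b=cv2.resize(p[185:285,190:300],None,fx=3.6,fy=3,interpolation=cv2.INTER_CUBIC)[:300]
cv2.imwrite("pics/crop1.png",np.hstack([a,b]))
P=cloud("top",d)
print((d==0).mean(), np.median(P[300:400,200:260,2]))
for (u,v) in [(430,239),(425,245),(440,230),(435,235),(242,234)]: print(u,v,P[v,u])
# plate plane: bright low-sat
hsv=cv2.cvtColor(p,cv2.COLOR_BGR2HSV)
m=np.zeros((480,640),bool);m[190:280,195:290]=True
m&=(hsv[...,1]<40)&(hsv[...,2]>150)&(d>0)
for n in("top","scene"):
    if n=="scene":
        p=cv2.imread("pics/scene0.png");d=np.load("scene_d.npy");P=cloud(n,d)
        hsv=cv2.cvtColor(p,cv2.COLOR_BGR2HSV);m=np.zeros((480,640),bool);m[220:310,365:470]=True
        m&=(hsv[...,1]<40)&(hsv[...,2]>150)&(d>0)
    Q=P[m]
    for k in range(5):
        c=Q.mean(0);w=np.linalg.svd(Q-c,full_matrices=False)[2][2];w*=np.sign(w[2]);r=(Q-c)@w;Q=Q[abs(r)<max(.003,2*r.std())] if k<4 else Q
    print(n,len(Q),c,w,np.degrees(np.arccos(w[2])),r.std())
E
```

```text
0.00400390625 0.0001205803902711855
430 239 [ 0.50670017 -0.35376201  0.00802577]
425 245 [ 0.48879892 -0.33891894  0.00633129]
440 230 [ 0.533237   -0.38269271  0.01388325]
435 235 [ 0.51851462 -0.36831274  0.01057752]
242 234 [0.51799092 0.19862669 0.08873539]
top 2303 [0.52114102 0.20990721 0.09789754] [ 0.19357401 -0.49188868  0.84886667] 31.9113843529391 0.0023348850998034998
scene 2872 [0.52483731 0.20990765 0.09739547] [ 0.19678626 -0.49205733  0.84802993] 32.0019644140989 0.0014484932864155978
```

View pics/crop1.png

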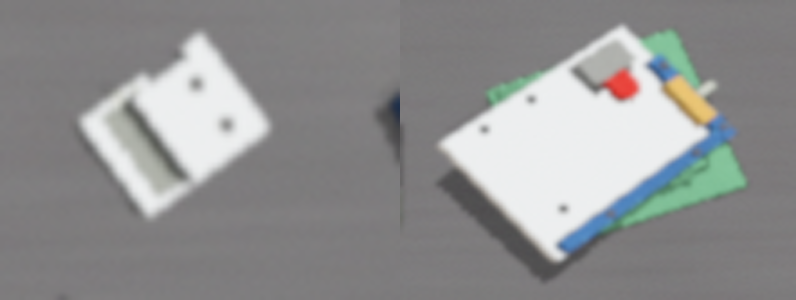

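The crop confirms the steel bracket: bare metal, notch on its upper-left edge at about (165,60) in the crop, flange on the lower-left side. The jig's corner is at about (725,130) in the crop, with the brass pad at (690,100) and the catch at (622,85). Next I'll measure the plate frame and the bracket pose.

```bash
cat >> h.py <<'E'
def rayplane(c,uv,p0,n):
    uv=np.atleast_2d(uv);r=np.c_[(uv[:,0]-c["cx"])/c["fx"],(uv[:,1]-c["cy"])/c["fy"],np.ones(len(uv))]@c["rotation"].T
    return c["xyz"]+r*(((p0-c["xyz"])@n)/(r@n))[:,None]
E
python3 - <<'E'
from h import *
n=np.array([.1952,-.4920,.8485]);n/=np.linalg.norm(n);p0=np.array([.523,.2099,.0977])
# guess axes from side direction: blue fence top edge & white outline
for name,box in(("top",(185,285,190,300)),("scene",(215,320,360,475))):
    p=cv2.imread(f"pics/{name}0.png");d=np.load(name+"_d.npy");c=calibration(name);P=cloud(name,d)
    m=np.zeros((480,640),np.uint8);m[box[0]:box[1],box[2]:box[3]]=1
    hsv=cv2.cvtColor(p,cv2.COLOR_BGR2HSV)
    h=(P-p0)@n
    w=m*((hsv[...,1]<50)&(hsv[...,2]>150)&(abs(h)<.008)).astype(np.uint8)
    w=cv2.morphologyEx(w,cv2.MORPH_CLOSE,np.ones((5,5)))
    k=max(cv2.findContours(w,0,2)[0],key=cv2.contourArea).reshape(-1,2)
    ex=np.cross([0,1,0],n);ex/=np.linalg.norm(ex);ey=np.cross(n,ex)
    Q=rayplane(c,k,p0,n);q=np.c_[(Q-p0)@ex,(Q-p0)@ey].astype(np.float32)
    r=cv2.minAreaRect(q);print(name,"white rect",r)
    for b in cv2.boxPoints(r): print("  corner",(p0+b[0]*ex+b[1]*ey).round(4))
    for nm,lo,hi in(("blue",(95,80,50),(125,255,255)),("red",(0,150,80),(8,255,255)),("brass",(12,60,120),(28,255,255))):
        bm=(cv2.inRange(hsv,lo,hi)>0)&(m>0);v,u=np.nonzero(bm)
        z={"blue":.016,"red":.014,"brass":.019}[nm]
        Q=rayplane(c,np.c_[u,v],p0+n*z,n)
        q=np.c_[(Q-p0)@ex,(Q-p0)@ey].astype(np.float32);print(nm,len(u),Q.mean(0),cv2.minAreaRect(q), "h",np.median(h[bm]))
print("ex",ex,"ey",ey)
# steel bracket
p=cv2.imread("pics/top0.png");hsv=cv2.cvtColor(p,cv2.COLOR_BGR2HSV);c=calibration("top")
m=np.zeros((480,640),np.uint8);m[215:265,405:455]=1
w=m*((hsv[...,1]<50)&(hsv[...,2]>145)).astype(np.uint8);w=cv2.morphologyEx(w,cv2.MORPH_CLOSE,np.ones((7,7)))
k=max(cv2.findContours(w,0,2)[0],key=cv2.contourArea).reshape(-1,2)
q=rayplane(c,k,np.array([0,0,.01]),np.array([0,0,1.]))[:,:2].astype(np.float32);r=cv2.minAreaRect(q);print("bracket",r,cv2.boxPoints(r))
w,d=capture("wrist");cv2.imwrite("pics/wrist0.png",w)
E
```

```text
top white rect ((0.005437575280666351, -0.013548970222473145), (0.13891452550888062, 0.20406129956245422), 45.015533447265625)
  corner [0.4112 0.2181 0.1282]
  corner [0.5359 0.0925 0.0267]
  corner [0.6424 0.1781 0.0518]
  corner [0.5177 0.3037 0.1533]
blue 309 [0.49348364 0.14968123 0.0884306 ] ((-0.009068403393030167, -0.03177342563867569), (0.0965670496225357, 0.19505135715007782), 45.48571014404297) h 0.015035438651274583
red 44 [0.57904078 0.17392171 0.08044644] ((0.05869109183549881, -0.03445770964026451), (0.018278051167726517, 0.02071690559387207), 50.52305221557617) h 0.012939553973262564
brass 114 [0.56611019 0.12191593 0.05915888] ((0.05080000311136246, -0.09034073352813721), (0.049579013139009476, 0.022299662232398987), 47.54930114746094) h 0.017702613503826015
scene white rect ((0.010865122079849243, -0.009607091546058655), (0.1450982242822647, 0.2060202807188034), 47.72459411621094)
  corner [0.4124 0.2151 0.1262]
  corner [0.5457 0.0945 0.0256]
  corner [0.6526 0.1879 0.0551]
  corner [0.5194 0.3086 0.1558]
blue 624 [0.50061391 0.15093728 0.08751857] ((-0.0015787258744239807, -0.028630629181861877), (0.11073212325572968, 0.19579632580280304), 44.233821868896484) h 0.014305058186111875
red 32 [0.57936714 0.1701602  0.07819026] ((0.05978476256132126, -0.03838341310620308), (0.01334348600357771, 0.017754701897501945), 47.96005630493164) h 0.014101243676809714
brass 107 [0.57040208 0.12099694 0.05763865] ((0.05743704363703728, -0.08910674601793289), (0.06118336319923401, 0.014847219921648502), 43.08562088012695) h 0.018661933616122832
ex [ 0.9745439   0.         -0.22419678] ey [0.11029824 0.87061178 0.479447  ]
bracket ((0.5053995251655579, -0.3523842394351959), (0.07619574666023254, 0.09578025341033936), 35.783470153808594) [[ 0.4464908  -0.33581093]
 [ 0.50249577 -0.413511  ]
 [ 0.5643083  -0.36895755]
 [ 0.5083033  -0.29125747]]
```

View pics/wrist0.png

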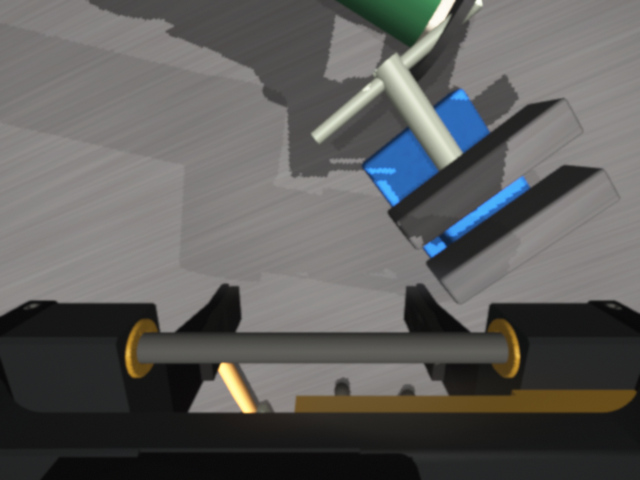

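The wrist view shows the open fingers at (225,300) and (420,300), with only a vice in view. First I'll turn the tool so that its y axis lies along the flange thickness.

Request:
{"fn": "send_rows", "kwargs": {
  "plan": [
    [0,0,0,0,0.119],
    [0,0,0,0,0.119],
    [0,0,0,0,0.119],
    [0,0,0,0,0.119],
    [0,0,0,0,0.119],
    [0,0,0,0,0.119],
    [0,0,0,0,0.119],
    [0,0,0,0,0.119],
    [0,0,0,0,0.119],
    [0,0,0,0,0.119],
    [0,0,0,0,0.119],
    [0,0,0,0,0.119],
    [0,0,0,0,0.119],
    [0,0,0,0,0.119],
    [0,0,0,0,0.119],
    [0,0,0,0,0.119],
    [0,0,0,0,0.119],
    [0,0,0,0,0.119]
  ]
}}

```text
time_s: 1.65
position: [0.2298, 0.5809, 0.2361]
tcp_rot: [[0.816, 0.579, -0.001], [0.579, -0.816, -0.001], [-0.001, 0.0, -1.0]]
force: [1.5, -0.4, -0.3]
opening: 1.001
grasp_force: 0.0
```

```bash
cat >> h.py <<'E'
def go(t,yaw=None):
    "tool-axis shift and turn to TCP target t, tool-y yaw (deg)"
    s=read_state();R=s["tcp_rot"];y=np.degrees(np.arctan2(R[1,1],R[0,1]))
    print("t",s["time_s"],"pos",s["position"].round(4),"yaw",y.round(2),"F",s["force"].round(2),"open",round(s["opening"],3),"gf",round(s["grasp_force"],1))
    print(" shift",(R.T@(np.array(t)-s["position"])).round(4),"turn", None if yaw is None else round(-np.radians((yaw-y+180)%360-180),4))
E
python3 - <<'E'
from h import *
go([.55,.15,.237],-54.2);print(read_state()["joint_positions"])
E
```

```text
t 1.65 pos [0.2298 0.5809 0.2361] yaw -54.65 F [ 1.47 -0.37 -0.26] open 1.001 gf 0.0
 shift [ 0.0119  0.5367 -0.0007] turn -0.0079
[ 5.81831600e+01  3.02491203e+01  8.21174263e+01 -1.29084881e-04
  6.76898543e+01  1.12837799e+02]
```

Request:
{"fn": "send_rows", "kwargs": {
  "plan": [
    [0,0,0.039,-0.006,0],
    [0,0,0.039,-0.006,0],
    [0,0,0.039,-0.006,0],
    [0,0,0.039,-0.006,0],
    [0,0,0.039,-0.006,0],
    [0,0,0.039,-0.006,0],
    [0,0,0.039,-0.006,0],
    [0,0,0.039,-0.006,0],
    [0,0,0.039,-0.006,0],
    [0,0,0.039,-0.006,0],
    [0,0,0.039,-0.004,0],
    [0,0,0.039,0,0],
    [0,0,0,0,0],
    [0,0,0,0,0]
  ]
}}

```text
time_s: 2.82
position: [0.5039, 0.1992, 0.3002]
tcp_rot: [[0.815, 0.58, -0.001], [0.58, -0.815, 0.0], [-0.0, -0.0, -1.0]]
force: [0.1, -0.3, 0.1]
opening: 0.997
grasp_force: 0.0
```

Run:
```python
from h import *
c=calibration("wrist");p,d=capture("wrist");cv2.imwrite("pics/wrist1.png",p);np.save("w1_d.npy",d)
import pickle;pickle.dump(c,open("w1_c.pkl","wb"))
go([.4966,-.34,.237],-54.2)
```

```text
t 2.8667 pos [0.5027 0.2004 0.3001] yaw -54.44 F [-0.67 -0.06 -0.99] open 1.001 gf 0.0
 shift [-0.3192  0.4361  0.0629] turn -0.0042
```

View pics/wrist1.png

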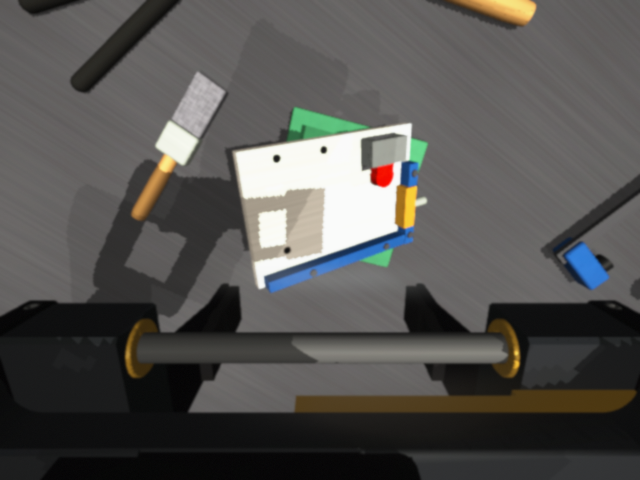

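The whole plate is visible: outer corners near (233,150), (410,123) and (262,289), red nose at (382,175), brass pad at (406,207) and side fence from (268,283) to (408,238). Now I'll measure its frame here, using line fits on the x=126 and y=186 edges and the red nose.

Run:
```python
from h import *
import pickle
c=pickle.load(open("w1_c.pkl","rb"));p=cv2.imread("pics/wrist1.png");d=np.load("w1_d.npy");P=cloud("wrist",d,c)
hsv=cv2.cvtColor(p,cv2.COLOR_BGR2HSV)
m=np.zeros((480,640),bool);m[120:292,228:420]=1
w=m&(hsv[...,1]<60)&(hsv[...,2]>110)&(P[...,2]>.02)
Q=P[w]
for k in range(6):
    o=Q.mean(0);n=np.linalg.svd(Q-o,full_matrices=False)[2][2];n*=np.sign(n[2]);Q=Q[abs((Q-o)@n)<.004]
print("plane",o,n,np.degrees(np.arccos(n[2])),((Q-o)@n).std())
h=(P-o)@n
pl=(m&(abs(h)<.006)&(hsv[...,1]<60)).astype(np.uint8);pl=cv2.morphologyEx(pl,cv2.MORPH_CLOSE,np.ones((5,5)))
cols=np.arange(250,395)
# edge x=126: topmost plate pixel by column; edge y=186: leftmost by row
A=np.array([(u,np.nonzero(pl[:,u])[0].min()-.5) for u in cols]);B=np.array([(np.nonzero(pl[v])[0].min()-.5,v) for v in range(165,275)])
def fit(a):
    Q=rayplane(c,a,o,n)
    for k in range(4):
        g=Q.mean(0);t=np.linalg.svd(Q-g,full_matrices=False)[2][0];r=np.linalg.norm(np.cross(Q-g,t),axis=1);Q=Q[r<max(.0015,2*r.std())]
    return g,t,r.std(),len(Q)
ga,ta,ra,na=fit(A);gb,tb,rb,nb=fit(B)
if ta[2]<0: ta=-ta       # plate y uphill
if tb[2]<0: tb=-tb
print("y",ta,ra,na,"x",tb,rb,nb,"angle",np.degrees(np.arccos(ta@tb)))
ey=ta-np.cross(tb,n)*0; e1=np.cross(ta,n); ey=np.cross(n,tb)+ta; ey-=ey@n*n; ey/=np.linalg.norm(ey); ex=np.cross(ey,n)
O=o+ex*((ga-o)@ex-.126)+ey*((gb-o)@ey-.186)
print("O",O,"ex",ex,"ey",ey)
R=np.c_[ex,ey,n];np.savez("plate.npz",O=O,R=R)
f=lambda X:((X-O)@R*1000).round(1)
for nm,lo,hi,z in(("red",(0,150,80),(8,255,255),.014),("brass",(12,100,100),(28,255,255),.019),("blue",(95,80,50),(125,255,255),.016)):
    v,u=np.nonzero((cv2.inRange(hsv,lo,hi)>0)&m);q=f(rayplane(c,np.c_[u,v],O+n*z,n));print(nm,len(u),q.mean(0),np.percentile(q,[1,99],axis=0).round(1).tolist())
# check vs the top/scene means
for nm,X in(("red top",[.57904,.17392,.08045]),("red scene",[.57937,.17016,.07819]),("brass top",[.5661,.1219,.0592])):print(nm,f(np.array(X)))
```

```text
plane [0.51032134 0.21068515 0.10091682] [ 0.18386805 -0.50204734  0.84506864] 32.3207091956011 0.0006503347657347892
y [-0.60896329  0.61668416  0.49886307] 0.0001571407383699902 145 x [0.77075965 0.6071837  0.19302206] 0.00015788940824995723 110 angle 89.92163038387218
O [0.53722472 0.11169137 0.03625197] ex [0.77117667 0.60676237 0.19268102] ey [-0.60949085  0.61626933  0.49873141]
red 390 [79.54923077 35.5774359  14.        ] [[67.2, 21.8, 14.0], [89.5, 50.6, 14.0]]
brass 796 [37.62474874  2.67311558 19.        ] [[10.6, -13.2, 19.0], [63.7, 17.8, 19.0]]
blue 2696 [ 6.73004451 80.94625371 16.        ] [[-14.5, -13.9, 16.0], [86.1, 179.5, 16.0]]
red top [78.5 34.9 13.8]
red scene [76.1 31.3 13.8]
brass top [32.9  0.1 19.6]
```

Request:
{"fn": "send_rows", "kwargs": {
  "plan": [
    [0,-0.029,0.039,0,0],
    [0,-0.029,0.039,0,0],
    [0,-0.029,0.039,0,0],
    [0,-0.029,0.039,0,0],
    [0,-0.029,0.039,0,0],
    [0,-0.029,0.039,0,0],
    [0,-0.029,0.039,0,0],
    [0,-0.029,0.039,0.012,0],
    [0,-0.029,0.039,0.013,0],
    [0,-0.029,0.039,0.013,0],
    [0,-0.029,0.039,0.012,0],
    [0,0,0.007,0.012,0],
    [0,0,0,0,0],
    [0,0,0,0,0]
  ]
}}

```text
time_s: 4.03
position: [0.499, -0.2555, 0.246]
tcp_rot: [[0.812, 0.584, -0.003], [0.584, -0.812, 0.003], [-0.0, -0.004, -1.0]]
force: [-0.6, 1.0, -0.9]
opening: 0.997
grasp_force: 0.0
```

Run:
```python
from h import *
c=calibration("wrist");p,d=capture("wrist");cv2.imwrite("pics/wrist2.png",p);np.save("w2_d.npy",d)
import pickle;pickle.dump(c,open("w2_c.pkl","wb"))
go([.4966,-.34,.237],-54.2)
```

```text
t 4.0833 pos [ 0.4993 -0.2551  0.2468] yaw -54.19 F [0.15 0.9  0.44] open 1.001 gf 0.0
 shift [-0.0519  0.0673  0.0096] turn 0.0001
```

View pics/wrist2.png

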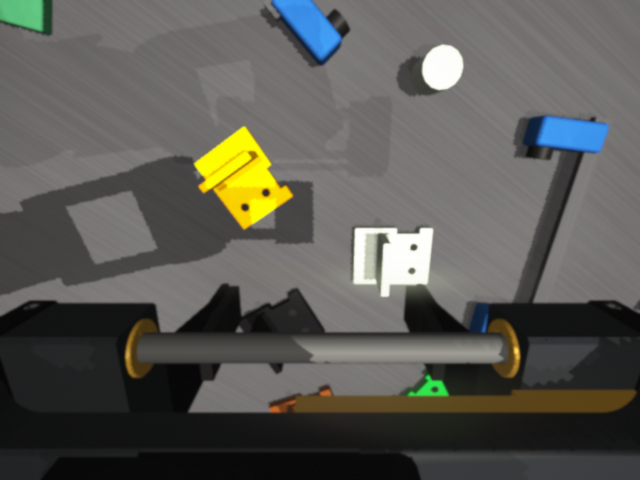

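The steel bracket is at (392,258), with its notch on the upper edge at about (405,232), flange at (385,262) and front edge at u≈431. Yellow spare is at (243,178), well clear.

Run:
```python
from h import *
import pickle
c=pickle.load(open("w2_c.pkl","rb"));p=cv2.imread("pics/wrist2.png");d=np.load("w2_d.npy");P=cloud("wrist",d,c)
hsv=cv2.cvtColor(p,cv2.COLOR_BGR2HSV)
m=np.zeros((480,640),bool);m[215:305,340:445]=1
base=m&(P[...,2]>.006)&(P[...,2]<.015)&(hsv[...,1]<60)&(hsv[...,2]>100)
print("base z",np.median(P[base][:,2]),base.sum())
q=rayplane(c,np.argwhere(base)[:,::-1],np.array([0,0,.01]),np.array([0,0,1.]))[:,:2].astype(np.float32)
r=cv2.minAreaRect(q);print(r,cv2.boxPoints(r))
fl=m&(P[...,2]>.048)&(P[...,2]<.065);f=P[fl];print("flange",fl.sum(),f.mean(0),cv2.minAreaRect(f[:,:2].astype(np.float32)))
```

```text
base z 0.010132036938788225 3413
((0.5071290135383606, -0.3513701558113098), (0.07099682092666626, 0.09037141501903534), 35.815738677978516) [[ 0.45190147 -0.33550188]
 [ 0.50478506 -0.40878436]
 [ 0.5623566  -0.36723843]
 [ 0.50947297 -0.29395595]]
flange 467 [ 0.49896806 -0.33821818  0.05453808] ((0.49801480770111084, -0.33946093916893005), (0.0603705495595932, 0.008413214236497879), 35.7493782043457)
```

Request:
{"fn": "send_rows", "kwargs": {
  "plan": [
    [0,-0.025,0.033,0,0],
    [0,-0.026,0.033,0,0],
    [0,0,0,0.03,0],
    [0,0,0,0.04,0],
    [0,0,0,0.04,0],
    [0,0,0,0,0],
    [0,0,0,0,0]
  ]
}}

```text
time_s: 4.67
position: [0.4961, -0.3376, 0.1361]
tcp_rot: [[0.811, 0.585, -0.004], [0.585, -0.811, 0.004], [-0.001, -0.006, -1.0]]
force: [0.4, 0.5, -0.5]
opening: 1.0
grasp_force: 0.0
```

Run:
```python
from h import *
go([.498,-.3395,.039],-54.2)
```

```text
t 4.6667 pos [ 0.4961 -0.3376  0.1361] yaw -54.17 F [ 0.38  0.45 -0.47] open 1.0 gf 0.0
 shift [0.0005 0.0032 0.097 ] turn 0.0005
```

Request:
{"fn": "send_rows", "kwargs": {
  "plan": [
    [0,0,0.003,0.03,0],
    [0,0,0,0.03,0],
    [0,0,0,0.025,0],
    [0,0,0,0.012,0],
    [0,0,0,0,0],
    [255,0,0,0,0],
    [255,0,0,0,0],
    [255,0,0,0,0],
    [255,0,0,0,0],
    [255,0,0,0,0],
    [255,0,0,0,0],
    [255,0,0,0,0],
    [255,0,0,0,0],
    [255,0,0,0,0],
    [255,0,0,0,0]
  ]
}}

```text
time_s: 5.92
position: [0.4983, -0.3431, 0.0399]
tcp_rot: [[0.812, 0.583, -0.0], [0.583, -0.812, 0.0], [-0.0, -0.0, -1.0]]
force: [0.7, 0.2, -0.3]
opening: 0.325
grasp_force: 0.0
```

Run:
```python
from h import *
go([.498,-.3395,.039],-54.2)
```

```text
t 5.9167 pos [ 0.4983 -0.3431  0.0399] yaw -54.32 F [ 0.67  0.25 -0.3 ] open 0.325 gf 0.0
 shift [ 0.0019 -0.0031  0.0009] turn -0.0021
```

Request:
{"fn": "send_rows", "kwargs": {
  "plan": [
    [255,0.001,-0.003,0,0],
    [255,0,0,0,0],
    [255,0,0,0,0],
    [255,0,0,0,0],
    [255,0,0,0,0],
    [255,0,0,0,0],
    [255,0,0,-0.01,0],
    [255,0,0,-0.02,0],
    [255,0,0,-0.02,0],
    [255,0,0,0,0],
    [255,0,0,0,0]
  ]
}}

```text
time_s: 6.83
position: [0.4977, -0.3406, 0.0908]
tcp_rot: [[0.812, 0.583, 0.001], [0.583, -0.812, -0.002], [0.0, 0.002, -1.0]]
force: [0.2, 0.4, -6.2]
opening: 0.091
grasp_force: 30.0
```

Run:
```python
from h import *
s=read_state();print(s["moment"])
z=np.load("plate.npz");O,R=z["O"],z["R"]
G=O+R@np.array([.039,.128,.044]);print("grasp pt over plate",G)
go(G+[0,0,.115],-51.8);print(s["joint_positions"].round(1))
p,d=capture("wrist")
cv2.imwrite("pics/wrist3.png",p[100:420,160:500])
```

```text
[-0.03052137  0.14676555 -0.03820156]
grasp pt over plate [0.49737597 0.1921475  0.14478717]
t 6.8333 pos [ 0.4977 -0.3406  0.0908] yaw -54.32 F [ 0.18  0.4  -6.22] open 0.091 gf 30.0
 shift [ 0.3104 -0.4326 -0.1698] turn -0.044
[-45.   39.6  92.   -0.   48.3   9.3]
```

View pics/wrist3.png

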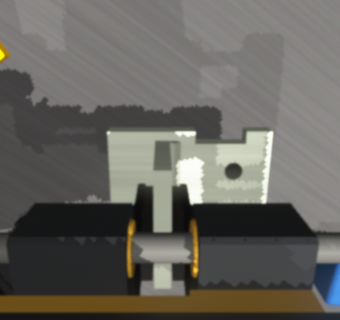

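The crop shows the steel bracket held by its flange (fingers at about (165,220)), notch at (232,140), with a 30 N grip and 6.2 N on the wrist. Next I'll lift it and carry it over the plate.

Request:
{"fn": "send_rows", "kwargs": {
  "plan": [
    [255,0,0,-0.025,0],
    [255,0,0,-0.035,0],
    [255,0,0,-0.035,0],
    [255,0,0,-0.035,0],
    [255,0,0,-0.03,0],
    [255,0.012,-0.016,-0.01,0],
    [255,0.022,-0.032,0,-0.01],
    [255,0.022,-0.032,0,-0.01],
    [255,0.022,-0.032,0,-0.01],
    [255,0.022,-0.032,0,-0.014],
    [255,0.022,-0.032,0,0],
    [255,0.022,-0.032,0,0],
    [255,0.022,-0.032,0,0],
    [255,0.022,-0.032,0,0],
    [255,0.022,-0.032,0,0],
    [255,0.022,-0.032,0,0],
    [255,0.022,-0.032,0,0],
    [255,0.022,-0.032,0,0],
    [255,0.012,-0.016,0,0],
    [255,0,0,0,0]
  ]
}}

```text
time_s: 8.55
position: [0.4697, 0.1692, 0.2584]
tcp_rot: [[0.783, 0.622, -0.004], [0.622, -0.783, 0.002], [-0.002, -0.004, -1.0]]
force: [0.1, 0.4, -5.2]
opening: 0.086
grasp_force: 30.0
```

Run:
```python
from h import *
z=np.load("plate.npz");O,R=z["O"],z["R"]
G=O+R@np.array([.039,.128,.044])
go(G+[0,0,.075],-51.8)
# level bracket: lowest clearance to plate of underside corners, grasp pt g
s=read_state();g=s["position"]+[0,0,.005];T=s["tcp_rot"]
for b in[(-35,45),(35,45),(35,-45),(-35,-45)]:
    w=G+T@np.array([b[0],-(b[1]-15),44])/1000; print(b,((w-O)@R*1000).round(1))
```

```text
t 8.55 pos [0.4697 0.1692 0.2584] yaw -51.52 F [ 0.08  0.36 -5.19] open 0.086 gf 30.0
 shift [ 0.036  -0.0005  0.0385] turn 0.0049
(-35, 45) [ -4.  135.4  -2.4]
(35, 45) [ 64.7 128.8 -14.3]
(35, -45) [65.  51.1 31. ]
(-35, -45) [-3.6 57.7 42.9]
```

Run:
```python
from h import *
z=np.load("plate.npz");O,R=z["O"],z["R"]
G=O+R@np.array([.047,.118,.044]);print(G)
go(G+[0,0,.035-.005],-51.8)
s=read_state();T=s["tcp_rot"]
for b in[(-35,45),(35,45),(35,-45),(-35,-45)]:
    w=G+[0,0,.035]+T@np.array([b[0],-(b[1]-15),44])/1000; print(b,((w-O)@R*1000).round(1))
```

```text
[0.50964029 0.1908389  0.14134131]
t 8.55 pos [0.4697 0.1692 0.2584] yaw -51.52 F [ 0.08  0.36 -5.19] open 0.086 gf 30.0
 shift [0.0449 0.0083 0.0869] turn 0.0049
(-35, 45) [ 10.7 142.9  27.1]
(35, 45) [ 79.4 136.3  15.3]
(35, -45) [79.8 58.5 60.6]
(-35, -45) [11.1 65.2 72.5]
```

Request:
{"fn": "send_rows", "kwargs": {
  "plan": [
    [255,0.022,0.004,0.01,0.005],
    [255,0.023,0.004,0.02,0],
    [255,0,0,0.025,0],
    [255,0,0,0.02,0],
    [255,0,0,0.012,0],
    [255,0,0,0,0],
    [255,0,0,0,0],
    [255,0,0,0,0],
    [255,0,0,0,0]
  ]
}}

```text
time_s: 9.3
position: [0.513, 0.1864, 0.1739]
tcp_rot: [[0.789, 0.614, 0.002], [0.614, -0.789, 0.0], [0.002, 0.001, -1.0]]
force: [-0.4, 0.0, -6.1]
opening: 0.088
grasp_force: 30.0
```

Run:
```python
from h import *
z=np.load("plate.npz");O,R=z["O"],z["R"]
G=O+R@np.array([.047,.118,.044])
go(G+[0,0,.03],-51.8);print(read_state()["moment"])
```

```text
t 9.3 pos [0.513  0.1864 0.1739] yaw -52.1 F [-0.45  0.02 -6.11] open 0.088 gf 30.0
 shift [ 0.     -0.0055  0.0026] turn -0.0052
[-0.02183779  0.17514851  0.04105024]
```

Request:
{"fn": "send_rows", "kwargs": {
  "plan": [
    [255,0,-0.005,0.005,0],
    [255,0,0,0.005,0],
    [255,0,0,0.005,0],
    [255,0,0,0,0],
    [255,0,0,0,0]
  ]
}}

```text
time_s: 9.72
position: [0.5087, 0.1905, 0.1576]
tcp_rot: [[0.789, 0.615, -0.001], [0.615, -0.789, -0.0], [-0.001, -0.0, -1.0]]
force: [0.0, -0.3, -4.9]
opening: 0.086
grasp_force: 30.0
```

Request:
{"fn": "send_rows", "kwargs": {
  "plan": [
    [255,0,0,0.002,0],
    [255,0,0,0.002,0],
    [255,0,0,0,0],
    [255,0,0,0,0]
  ]
}}

```text
time_s: 10.05
position: [0.509, 0.1905, 0.1539]
tcp_rot: [[0.789, 0.614, -0.0], [0.614, -0.789, -0.0], [-0.0, -0.0, -1.0]]
force: [0.3, -0.3, -5.4]
opening: 0.089
grasp_force: 30.0
```

Request:
{"fn": "send_rows", "kwargs": {
  "plan": [
    [255,0,0,0.002,0],
    [255,0,0,0.002,0],
    [255,0,0,0,0],
    [255,0,0,0,0]
  ]
}}

```text
time_s: 10.38
position: [0.5105, 0.1899, 0.151]
tcp_rot: [[0.789, 0.615, 0.003], [0.615, -0.789, -0.001], [0.002, 0.003, -1.0]]
force: [1.0, -4.2, 1.2]
opening: 0.089
grasp_force: 30.0
```

Request:
{"fn": "send_rows", "kwargs": {
  "plan": [
    [255,0,0,0.002,0],
    [255,0,0,0.002,0],
    [255,0,0,0,0],
    [255,0,0,0,0]
  ]
}}

```text
time_s: 10.72
position: [0.5096, 0.1887, 0.1474]
tcp_rot: [[0.788, 0.615, 0.001], [0.615, -0.788, -0.003], [-0.001, 0.003, -1.0]]
force: [-1.5, -8.7, 8.4]
opening: 0.091
grasp_force: 30.0
```

Request:
{"fn": "send_rows", "kwargs": {
  "plan": [
    [255,0,0,0.002,0],
    [255,0,0,0.002,0],
    [255,0,0,0,0],
    [255,0,0,0,0]
  ]
}}

```text
time_s: 11.05
position: [0.5101, 0.1878, 0.1446]
tcp_rot: [[0.788, 0.616, 0.002], [0.616, -0.788, -0.005], [-0.001, 0.005, -1.0]]
force: [-2.2, -12.2, 15.5]
opening: 0.095
grasp_force: 30.0
```

```bash
cat >> h.py <<'E'
def brk():
    "visible steel above the plate, from scene and top depth: fit base/flange by height in plate frame"
    z=np.load("plate.npz");O,R=z["O"],z["R"]
    s=read_state();print("tcp in plate",((s["position"]-O)@R*1000).round(1),"tip",((s["position"]-[0,0,.014]-O)@R*1000).round(1),"F plate",(s["force"]@R).round(1),"open mm",round(87*s["opening"],1),s["grasp_force"])
E
python3 - <<'E'
from h import *
brk();print(read_state()["moment"])
p,_=capture("scene");cv2.imwrite("pics/scene1.png",cv2.resize(p[190:320,350:490],None,fx=4,fy=4,interpolation=cv2.INTER_CUBIC))
E
```

```text
tcp in plate [ 46.1 117.5  48.3] tip [ 43.4 110.5  36.5] F plate [-6.1  1.5 18.8] open mm 8.3 29.974067732691765
[-1.69760456  0.62336338  0.04956154]
```

View pics/scene1.png

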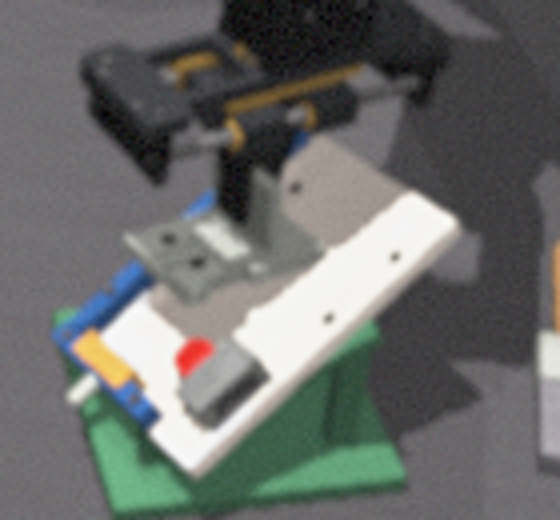

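The crop shows the bracket still nearly level, its back edge touching the plate at about (300,240), notch side facing the catch. Next I'll slacken the grip slowly and lower, so it tilts flat between the fingers.

Request:
{"fn": "send_rows", "kwargs": {
  "plan": [
    [234,0,0,-0.002,0],
    [230,0,0,0,0],
    [227,0,0,0,0],
    [224,0,0,0.001,0],
    [221,0,0,0.001,0],
    [218,0,0,0.001,0],
    [218,0,0,0,0]
  ]
}}

```text
time_s: 11.68
position: [0.5113, 0.1885, 0.142]
tcp_rot: [[0.788, 0.616, 0.005], [0.616, -0.788, -0.003], [0.002, 0.005, -1.0]]
force: [1.3, -9.1, 4.1]
opening: 0.143
grasp_force: 3.9
```

Run:
```python
from h import *
brk()
```

```text
tcp in plate [ 47.  115.9  46.1] tip [ 44.3 108.9  34.2] F plate [-3.8 -4.3  8.3] open mm 12.4 3.9399467073963024
```

Request:
{"fn": "send_rows", "kwargs": {
  "plan": [
    [215,0,0,0.001,0],
    [212,0,0,0.001,0],
    [209,0,0,0.001,0],
    [206,0,0,0.001,0],
    [203,0,0,0.001,0],
    [203,0,0,0,0]
  ]
}}

```text
time_s: 12.18
position: [0.5131, 0.1878, 0.138]
tcp_rot: [[0.788, 0.616, 0.008], [0.616, -0.788, -0.004], [0.004, 0.009, -1.0]]
force: [3.7, -12.1, 6.3]
opening: 0.201
grasp_force: 6.1
```

Run:
```python
from h import *
brk()
p,_=capture("scene");cv2.imwrite("pics/scene2.png",cv2.resize(p[190:320,350:490],None,fx=4,fy=4,interpolation=cv2.INTER_CUBIC))
```

```text
tcp in plate [ 47.2 112.3  43.4] tip [ 44.5 105.4  31.5] F plate [-3.3 -6.6 12.1] open mm 17.5 6.0921765910461545
```

View pics/scene2.png

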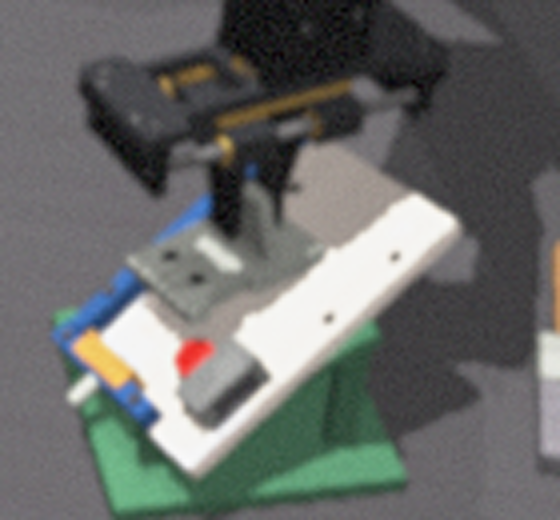

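The bracket is tilting between the fingers as planned: base nearly parallel to the plate, flange at (262,225). I'll continue, and from here check it by depth.

Request:
{"fn": "send_rows", "kwargs": {
  "plan": [
    [200,0,0,0.001,0],
    [197,0,0,0.001,0],
    [194,0,0,0.001,0],
    [191,0,0,0.001,0],
    [191,0,0,0,0]
  ]
}}

```text
time_s: 12.65
position: [0.5144, 0.187, 0.1345]
tcp_rot: [[0.788, 0.616, 0.011], [0.616, -0.788, -0.005], [0.005, 0.011, -1.0]]
force: [3.7, -15.4, 8.3]
opening: 0.247
grasp_force: 7.7
```

```bash
cat >> h.py <<'E'
def flat():
    z=np.load("plate.npz");O,R=z["O"],z["R"]
    p,d=capture("scene");P=(cloud("scene",d)-O)@R*1000
    hsv=cv2.cvtColor(p,cv2.COLOR_BGR2HSV)
    g=(hsv[...,1]<70)&(hsv[...,2]>70)&(d>0)&(P[...,0]>0)&(P[...,0]<82)&(P[...,1]>20)&(P[...,1]<175)
    pl=(hsv[...,1]<60)&(hsv[...,2]>100)&(P[...,0]>85)&(P[...,0]<122)&(P[...,1]>65)&(P[...,1]<180)&(abs(P[...,2])<12)
    A=P[pl];zo=np.polyfit(np.zeros(0),[],0) if 0 else np.linalg.lstsq(np.c_[A[:,:2],np.ones(len(A))],A[:,2],rcond=None)[0]
    print("plate strip z fit",zo.round(3),len(A))
    B=P[g&(P[...,2]>5)&(P[...,2]<45)]
    # RANSAC plane near-parallel to the plate
    rng=np.random.default_rng(0);best=None
    for _ in range(400):
        q=B[rng.choice(len(B),3,False)];n=np.cross(q[1]-q[0],q[2]-q[0]);l=np.linalg.norm(n)
        if l<200: continue
        n/=l;n*=np.sign(n[2])
        if n[2]<.8: continue
        i=abs((B-q[0])@n)<1.5
        if best is None or i.sum()>best.sum(): best=i
    C=B[best];f=np.linalg.lstsq(np.c_[C[:,:2],np.ones(len(C))],C[:,2],rcond=None)[0]
    print("base top: slopes",f[:2].round(3),"z at mean",C.mean(0).round(1),"n",len(C),"x",np.percentile(C[:,0],[1,99]).round(1),"y",np.percentile(C[:,1],[1,99]).round(1))
    F=P[g&(P[...,2]>18)&(P[...,2]<70)&(hsv[...,2]>90)];
    if len(F): print("high",len(F),F.mean(0).round(1),np.percentile(F,[2,98],axis=0).round(1).tolist())
E
python3 - <<'E'
from h import *
brk();flat()
E
```

```text
tcp in plate [ 47.  109.4  41. ] tip [ 44.3 102.4  29.2] F plate [-4.9 -7.7 15.4] open mm 21.5 7.712615974014625
plate strip z fit [-9.300e-02 -1.000e-03  8.798e+00] 696
base top: slopes [-0.026 -0.285] z at mean [46.7 75.4 25.1] n 368 x [ 9.5 77.9] y [ 42.7 127.6]
high 580 [49.2 71.7 29.7] [[10.2, 40.4, 18.9], [76.8, 112.8, 60.1]]
```

Request:
{"fn": "send_rows", "kwargs": {
  "plan": [
    [191,0,-0.0035,-0.002,0],
    [191,0,-0.0035,-0.002,0],
    [191,0,-0.0035,-0.002,0],
    [191,0,-0.0035,-0.002,0],
    [191,0,-0.0035,-0.002,0],
    [191,0,-0.0035,-0.002,0],
    [191,0,0,0,0],
    [191,0,0,0,0]
  ]
}}

```text
time_s: 13.37
position: [0.5026, 0.2045, 0.1471]
tcp_rot: [[0.787, 0.616, 0.014], [0.617, -0.787, -0.004], [0.009, 0.012, -1.0]]
force: [6.6, -13.2, 8.1]
opening: 0.253
grasp_force: 6.9
```

Run:
```python
from h import *
brk();flat()
```

```text
tcp in plate [ 51.  133.6  40.7] tip [ 48.3 126.7  28.9] F plate [-1.4 -8.1 14.7] open mm 22.0 6.882990303638508
plate strip z fit [-0.088 -0.     8.287] 692
base top: slopes [-0.018 -0.587] z at mean [ 50.6 103.9  31.1] n 260 x [11.5 80.3] y [ 79.9 140.9]
high 637 [52.5 93.4 40.6] [[11.7, 60.6, 20.0], [80.3, 137.5, 60.9]]
```

Request:
{"fn": "send_rows", "kwargs": {
  "plan": [
    [191,0,0,-0.002,0],
    [191,0,0,-0.002,0],
    [191,0,0,-0.002,0],
    [191,0,0,0,0]
  ]
}}

```text
time_s: 13.75
position: [0.4976, 0.2067, 0.1507]
tcp_rot: [[0.789, 0.615, 0.003], [0.615, -0.789, -0.0], [0.002, 0.002, -1.0]]
force: [3.4, -5.0, 0.2]
opening: 0.252
grasp_force: 2.9
```

Run:
```python
from h import *
brk();flat()
p,d=capture("scene");np.savez("s3.npz",p=p,d=d)
z=np.load("plate.npz");O,R=z["O"],z["R"];P=(cloud("scene",d)-O)@R*1000
# profile z against y in the strip x 50..75
hsv=cv2.cvtColor(p,cv2.COLOR_BGR2HSV)
m=(P[...,0]>55)&(P[...,0]<72)&(P[...,1]>40)&(P[...,1]<180)&(P[...,2]>-20)&(P[...,2]<90)
for y in range(50,175,8):
    k=m&(abs(P[...,1]-y)<4)
    if k.sum(): print(y,np.percentile(P[k][:,2],[5,50,95]).round(0),np.median(hsv[k][:,2]),k.sum())
```

```text
tcp in plate [ 49.2 139.8  41.7] tip [ 46.5 132.8  29.9] F plate [-0.3 -5.1  3.3] open mm 22.0 2.9493577033281326
plate strip z fit [-7.300e-02 -1.000e-03  6.765e+00] 678
base top: slopes [-0.019 -0.566] z at mean [ 49.  109.9  30.7] n 244 x [ 7.3 78.9] y [ 86.  146.8]
high 627 [50.9 98.7 40.2] [[9.1, 66.2, 19.9], [78.7, 144.5, 60.8]]
50 [-3. -0.  3.] 245.0 18
58 [-2.  0.  2.] 176.5 16
66 [-2.  2. 53.] 161.0 37
74 [-2.  1. 54.] 162.0 34
82 [-1. 36. 48.] 142.0 35
90 [-2. 34. 45.] 135.5 48
98 [-2. 29. 39.] 129.5 46
106 [-2. 29. 35.] 161.5 38
114 [-2. 28. 38.] 141.5 36
122 [ 0. 33. 53.] 87.5 44
130 [15. 48. 74.] 72.0 77
138 [13. 61. 83.] 75.5 66
146 [ 7. 37. 74.] 105.0 37
154 [-2. 25. 45.] 91.0 41
162 [-1. 45. 59.] 40.0 47
170 [-1. 53. 66.] 39.0 51
```

Request:
{"fn": "send_rows", "kwargs": {
  "plan": [
    [187,0,0.0025,0.0015,0],
    [185,0,0.0025,0.0015,0],
    [185,0,0.0025,0.0015,0],
    [185,0,0.0025,0.0015,0],
    [185,0,0.0025,0.0015,0],
    [185,0,0,0,0]
  ]
}}

```text
time_s: 14.35
position: [0.504, 0.1968, 0.142]
tcp_rot: [[0.789, 0.614, -0.001], [0.614, -0.789, -0.0], [-0.001, -0.0, -1.0]]
force: [3.6, -2.6, -1.7]
opening: 0.275
grasp_force: 1.9
```

```bash
cat >> h.py <<'E'
def prof():
    z=np.load("plate.npz");O,R=z["O"],z["R"];p,d=capture("scene");P=(cloud("scene",d)-O)@R*1000
    hsv=cv2.cvtColor(p,cv2.COLOR_BGR2HSV)
    for a,b in((12,30),(55,72)):
        m=(P[...,0]>a)&(P[...,0]<b)&(P[...,2]>-20)&(P[...,2]<90)&(hsv[...,2]>75)
        print("x",a,b,[(y,*np.percentile(P[k][:,2],[10,50,90]).round(0).astype(int).tolist()) for y in range(32,168,8) if (k:=m&(abs(P[...,1]-y)<4)).sum()>4])
E
python3 - <<'E'
from h import *
brk();flat();prof()
E
```

```text
tcp in plate [ 46.4 125.4  40.5] tip [ 43.7 118.4  28.7] F plate [ 0.9 -4.6  0.5] open mm 23.9 1.9433971700618713
plate strip z fit [-8.400e-02  3.000e-03  7.313e+00] 684
base top: slopes [-0.011 -0.238] z at mean [46.8 91.3 22.5] n 361 x [ 8.4 78.3] y [ 58.2 144.1]
high 545 [48.5 87.8 27.3] [[9.5, 57.1, 18.5], [76.9, 128.2, 59.3]]
x 12 30 [(32, 0, 1, 1), (40, -1, 0, 2), (48, 0, 1, 2), (56, -1, 2, 30), (64, 29, 30, 32), (72, 26, 28, 30), (80, 25, 26, 27), (88, 22, 24, 26), (96, 20, 22, 24), (104, 19, 20, 21), (120, 46, 50, 58), (152, 0, 1, 1), (160, -1, 0, 2)]
x 55 72 [(32, 12, 14, 15), (40, 12, 14, 15), (48, -1, 0, 2), (56, -1, 3, 29), (64, -1, 27, 31), (72, -1, 4, 30), (80, -1, 18, 26), (88, -1, 15, 24), (96, -1, 17, 23), (104, -2, 19, 22), (112, -1, 22, 26), (120, 18, 35, 54), (128, 13, 49, 61), (136, 9, 12, 13), (144, 9, 11, 23), (152, 0, 1, 38), (160, -1, 0, 39)]
```

Request:
{"fn": "send_rows", "kwargs": {
  "plan": [
    [183,0,0.002,0.0013,0],
    [182,0,0.002,0.0013,0],
    [182,0,0.002,0.0013,0],
    [182,0,0.002,0.0013,0],
    [182,0,0,0,0]
  ]
}}

```text
time_s: 14.87
position: [0.5087, 0.1905, 0.1369]
tcp_rot: [[0.789, 0.614, -0.001], [0.614, -0.789, -0.0], [-0.001, -0.0, -1.0]]
force: [2.6, -3.0, -2.6]
opening: 0.282
grasp_force: 1.8
```

Run:
```python
from h import *
brk();flat();prof()
```

```text
tcp in plate [ 45.3 116.1  40.3] tip [ 42.6 109.2  28.4] F plate [-0.4 -4.7 -0.2] open mm 24.6 1.7728287354111671
plate strip z fit [-0.085  0.     7.725] 692
base top: slopes [-0.    -0.018] z at mean [45.6 91.3 10.9] n 367 x [ 5.  76.1] y [ 45.8 143.3]
high 75 [ 64.5 114.4  42.7] [[21.3, 109.1, 18.3], [73.7, 133.3, 58.1]]
x 12 30 [(32, -1, 1, 3), (40, -1, 0, 2), (48, -1, 1, 2), (56, 1, 10, 12), (64, 10, 11, 13), (72, 11, 12, 14), (80, 10, 12, 14), (88, 10, 11, 13), (96, 8, 11, 13), (104, 9, 11, 13), (112, 14, 55, 58), (152, -1, 0, 2), (160, 0, 1, 2)]
x 55 72 [(32, 12, 13, 14), (40, 13, 13, 15), (48, -2, 0, 1), (56, 3, 10, 12), (64, 5, 10, 13), (72, -1, 9, 13), (80, 0, 9, 12), (88, -1, 8, 12), (96, 1, 11, 13), (104, 9, 11, 15), (112, 15, 33, 55), (120, 9, 31, 64), (128, 8, 11, 12), (136, 7, 11, 12), (144, 1, 10, 42), (152, -1, 0, 2), (160, -2, 1, 54)]
```

It lies flat: base top at z≈11 mm, slope under 0.02, origin at about (40,100) mm, held at about 4.7 N against the front finger. I'll ease it a little closer to the fence and let go.

Request:
{"fn": "send_rows", "kwargs": {
  "plan": [
    [182,-0.001,0.0012,0.0008,0],
    [182,-0.001,0.0012,0.0008,0],
    [182,-0.001,0.0012,0.0008,0],
    [182,-0.001,0.001,0.0008,0],
    [182,0,0,0,0],
    [182,0,0,0,0]
  ]
}}

```text
time_s: 15.47
position: [0.5081, 0.1846, 0.134]
tcp_rot: [[0.789, 0.615, -0.001], [0.615, -0.789, -0.0], [-0.001, -0.0, -1.0]]
force: [1.2, -1.7, -1.6]
opening: 0.287
grasp_force: 1.1
```

Run:
```python
from h import *
brk();flat();prof()
```

```text
tcp in plate [ 40.6 111.4  40.6] tip [ 38.  104.5  28.8] F plate [-0.4 -2.6 -0.3] open mm 25.0 1.0795692529745793
plate strip z fit [-0.078  0.     7.07 ] 680
base top: slopes [-0.016 -0.006] z at mean [41.1 87.  10.3] n 377 x [ 2.2 72.3] y [ 50.3 139.3]
high 77 [ 57.3 110.3  41.4] [[6.1, 104.3, 18.8], [68.4, 131.7, 57.3]]
x 12 30 [(32, -1, 0, 2), (40, -2, 0, 1), (48, -1, 1, 12), (56, 9, 11, 12), (64, 9, 11, 13), (72, 9, 11, 12), (80, 9, 10, 12), (88, 9, 11, 22), (96, 8, 11, 48), (104, 11, 15, 16), (144, 0, 1, 4), (152, -2, 1, 2), (160, -1, 1, 2)]
x 55 72 [(32, 12, 15, 17), (40, 12, 14, 15), (48, -1, 2, 10), (56, 2, 9, 12), (64, 0, 7, 11), (72, -1, 5, 10), (80, -2, 4, 10), (88, 0, 5, 10), (96, 2, 9, 11), (104, 5, 17, 50), (112, 6, 26, 55), (120, 0, 9, 11), (128, 0, 9, 11), (136, 1, 8, 10), (144, -1, 1, 49), (152, -1, 0, 3), (160, -1, 1, 3)]
```

Request:
{"fn": "send_rows", "kwargs": {
  "plan": [
    [165,0,0,-0.002,0],
    [145,0,0,-0.003,0],
    [120,0,0,-0.003,0],
    [90,0,0,-0.003,0],
    [60,0,0,-0.003,0],
    [30,0,0,-0.003,0],
    [0,0,0,-0.003,0],
    [0,0,0,-0.003,0],
    [0,0,0,-0.003,0],
    [0,0,0,-0.003,0],
    [0,0,0,-0.02,0],
    [0,0,0,-0.03,0],
    [0,0,0,-0.03,0],
    [0,0,0,-0.02,0],
    [0,0,0,0,0]
  ]
}}

```text
time_s: 16.82
position: [0.5113, 0.1854, 0.2681]
tcp_rot: [[0.789, 0.615, 0.01], [0.615, -0.789, 0.002], [0.009, 0.005, -1.0]]
force: [0.9, 0.2, -0.3]
opening: 1.003
grasp_force: 0.0
```

Run:
```python
from h import *
brk();flat();prof()
```

```text
tcp in plate [ 69.4 176.8 154.1] tip [ 66.7 169.8 142.3] F plate [ 0.7 -0.6 -0.2] open mm 87.2 0.0
plate strip z fit [-8.000e-02 -1.000e-03  7.554e+00] 677
base top: slopes [-0.011  0.01 ] z at mean [35.8 80.5 10.7] n 419 x [ 0.9 68.3] y [ 40.6 128. ]
high 124 [43.4 99.4 47.5] [[5.0, 95.9, 22.3], [64.8, 104.1, 58.1]]
x 12 30 [(32, -2, 0, 2), (40, -1, 2, 12), (48, 8, 10, 13), (56, 9, 11, 13), (64, 9, 10, 12), (72, 9, 11, 12), (80, 8, 10, 12), (88, 9, 11, 17), (96, 16, 40, 57), (104, 54, 56, 57), (112, 8, 11, 12), (120, 9, 10, 12), (128, 9, 11, 12), (136, -1, 0, 2), (144, -1, 0, 2), (152, -2, 1, 3), (160, -1, 1, 2)]
x 55 72 [(32, 13, 14, 15), (40, 10, 12, 14), (48, 0, 9, 12), (56, -1, 2, 11), (64, -1, 2, 10), (72, -1, 3, 12), (80, -1, 3, 11), (88, 0, 9, 13), (96, 0, 18, 52), (104, 1, 14, 51), (112, -2, 7, 11), (120, 0, 8, 12), (128, 1, 6, 11), (136, -2, 1, 2), (144, -1, 0, 1), (152, -2, 0, 2), (160, -1, 1, 3)]
```

Released: it rests at about y=85, x≈35, flat. Next I'll set up the push, with the open jaws astride the bracket and the uphill finger behind the back edge.

```bash
cat >> h.py <<'E'
def push_target(x,y,z,yaw=-45.3):
    q=np.load("plate.npz");a=np.radians(yaw)
    t=q["O"]+q["R"]@(np.array([x,y,z])/1000)+.0435*np.array([np.cos(a),np.sin(a),0])+[0,0,.014]
    go(t,yaw)
def corner():
    q=np.load("plate.npz");s=read_state();T=s["tcp_rot"]
    w=s["position"]-.0435*T[:,1]+.014*T[:,2]
    print("rear inner corner plate mm",((w-q["O"])@q["R"]*1000).round(1),"F plate",(s["force"]@q["R"]).round(1))
E
python3 - <<'E'
from h import *
corner();push_target(38,140,30)
E
```

```text
rear inner corner plate mm [ 63.7 206.5 116.4] F plate [-1.3  0.1 -0.2]
t 16.9167 pos [0.5086 0.1849 0.2639] yaw -52.08 F [-1.11 -0.67 -0.34] open 0.999 gf 0.0
 shift [0.0007 0.013  0.1112] turn -0.1183
```

Request:
{"fn": "send_rows", "kwargs": {
  "plan": [
    [0,0,0.006,0.02,-0.059],
    [0,0,0.006,0.03,-0.059],
    [0,0,0,0.03,0],
    [0,0,0,0.02,0],
    [0,0,0,0.01,0],
    [0,0,0,0,0],
    [0,0,0,0,0]
  ]
}}

```text
time_s: 17.5
position: [0.5156, 0.1755, 0.1524]
tcp_rot: [[0.711, 0.703, -0.002], [0.703, -0.711, -0.0], [-0.002, -0.001, -1.0]]
force: [-0.2, -0.3, 1.2]
opening: 1.001
grasp_force: 0.0
```

Run:
```python
from h import *
corner();push_target(38,137,14)
```

```text
rear inner corner plate mm [ 36.9 141.2  29.2] F plate [-0.1  0.6  1.1]
t 17.5 pos [0.5156 0.1755 0.1524] yaw -45.32 F [-0.22 -0.25  1.21] open 1.001 gf 0.0
 shift [ 0.0044 -0.0036  0.0146] turn -0.0004
```

Now I'll lower in small steps until the plate is felt.

Request:
{"fn": "send_rows", "kwargs": {
  "plan": [
    [0,0.003,-0.004,0.005,0],
    [0,0,0,0.005,0],
    [0,0,0,0.004,0],
    [0,0,0,0,0],
    [0,0,0,0,0]
  ]
}}

```text
time_s: 17.92
position: [0.5154, 0.1806, 0.1393]
tcp_rot: [[0.711, 0.703, 0.0], [0.703, -0.711, -0.0], [0.0, 0.0, -1.0]]
force: [-0.3, 0.4, -0.1]
opening: 1.002
grasp_force: 0.0
```

Request:
{"fn": "send_rows", "kwargs": {
  "plan": [
    [0,0,0,0.002,0],
    [0,0,0,0,0],
    [0,0,0,0,0]
  ]
}}

```text
time_s: 18.17
position: [0.5155, 0.1805, 0.1373]
tcp_rot: [[0.711, 0.703, 0.0], [0.703, -0.711, -0.0], [0.0, 0.0, -1.0]]
force: [-0.2, -0.8, 0.0]
opening: 1.001
grasp_force: 0.0
```

Request:
{"fn": "send_rows", "kwargs": {
  "plan": [
    [0,0,0,0.002,0],
    [0,0,0,0,0],
    [0,0,0,0,0]
  ]
}}

```text
time_s: 18.42
position: [0.5154, 0.1805, 0.1351]
tcp_rot: [[0.711, 0.703, -0.0], [0.703, -0.711, -0.0], [-0.0, -0.0, -1.0]]
force: [-0.4, -0.2, 0.4]
opening: 0.999
grasp_force: 0.0
```

Run:
```python
from h import *
corner();flat()
```

```text
rear inner corner plate mm [ 36.4 135.7  12. ] F plate [-0.4  0.3  0.4]
plate strip z fit [-8.800e-02 -1.000e-03  8.313e+00] 690
base top: slopes [-0.015 -0.014] z at mean [35.5 82.3 10.9] n 389 x [ 1.  68.8] y [ 40.5 130.3]
high 119 [ 50.  100.2  44.1] [[21.4, 65.3, 19.5], [64.6, 143.2, 58.3]]
```

Request:
{"fn": "send_rows", "kwargs": {
  "plan": [
    [0,0,-0.001,0.002,0],
    [0,0,0,0,0],
    [0,0,0,0,0]
  ]
}}

```text
time_s: 18.72
position: [0.5145, 0.1813, 0.133]
tcp_rot: [[0.711, 0.703, -0.0], [0.703, -0.711, -0.0], [-0.0, -0.0, -1.0]]
force: [0.1, 0.1, -0.3]
opening: 1.004
grasp_force: 0.0
```

Request:
{"fn": "send_rows", "kwargs": {
  "plan": [
    [0,0,-0.001,0.002,0],
    [0,0,0,0,0],
    [0,0,0,0,0]
  ]
}}

```text
time_s: 18.97
position: [0.5138, 0.182, 0.131]
tcp_rot: [[0.711, 0.703, -0.0], [0.703, -0.711, -0.0], [-0.0, -0.0, -1.0]]
force: [0.7, -0.1, -0.9]
opening: 1.0
grasp_force: 0.0
```

Request:
{"fn": "send_rows", "kwargs": {
  "plan": [
    [0,0,-0.001,0.002,0],
    [0,0,0,0,0],
    [0,0,0,0,0]
  ]
}}

```text
time_s: 19.22
position: [0.5138, 0.1827, 0.1294]
tcp_rot: [[0.711, 0.703, 0.001], [0.703, -0.711, 0.0], [0.001, 0.001, -1.0]]
force: [0.0, -1.2, 2.1]
opening: 1.003
grasp_force: 0.9
```

Run:
```python
from h import *
corner()
```

```text
rear inner corner plate mm [ 35.4 135.2   5.8] F plate [-0.3  0.3  2.3]
```

Plate felt with the finger corner about 6 mm above it, which is low on the back edge. Now I'll push slowly down the slope.

Request:
{"fn": "send_rows", "kwargs": {
  "plan": [
    [0,0,0.0009,-0.0003,0],
    [0,0,0.0009,0.0005,0],
    [0,0,0.0009,0.0005,0],
    [0,0,0.0009,0.0005,0],
    [0,0,0.0009,0.0005,0],
    [0,0,0,0,0]
  ]
}}

```text
time_s: 19.72
position: [0.5165, 0.1793, 0.1272]
tcp_rot: [[0.711, 0.703, -0.0], [0.703, -0.711, -0.0], [-0.0, -0.0, -1.0]]
force: [-0.0, -0.1, -0.2]
opening: 0.999
grasp_force: 0.1
```

Run:
```python
from h import *
corner()
```

```text
rear inner corner plate mm [ 35.  130.4   6.1] F plate [-0.1 -0.2 -0.1]
```

Request:
{"fn": "send_rows", "kwargs": {
  "plan": [
    [0,0,0.0009,0.0005,0],
    [0,0,0.0009,0.0005,0],
    [0,0,0,0,0]
  ]
}}

```text
time_s: 19.97
position: [0.5175, 0.1783, 0.1264]
tcp_rot: [[0.711, 0.703, -0.001], [0.703, -0.711, 0.0], [-0.0, -0.001, -1.0]]
force: [-0.4, -0.1, 2.7]
opening: 1.002
grasp_force: 0.9
```

Run:
```python
from h import *
corner()
```

```text
rear inner corner plate mm [ 35.1 128.8   6.2] F plate [0.2 1.5 2.2]
```

Request:
{"fn": "send_rows", "kwargs": {
  "plan": [
    [0,0,0.0009,0.0005,0],
    [0,0,0,0,0]
  ]
}}

```text
time_s: 20.13
position: [0.5177, 0.178, 0.1261]
tcp_rot: [[0.711, 0.703, -0.001], [0.703, -0.711, 0.001], [-0.0, -0.002, -1.0]]
force: [-2.6, 2.9, 3.4]
opening: 0.997
grasp_force: 2.5
```

Run:
```python
from h import *
corner();flat()
```

```text
rear inner corner plate mm [ 35.  128.3   6.1] F plate [0.4 5.1 1. ]
plate strip z fit [-0.088  0.     8.162] 686
base top: slopes [-0.004 -0.009] z at mean [36.6 84.7 10.9] n 379 x [ 1.  68.1] y [ 40.2 129.6]
high 115 [52.1 99.3 42.7] [[19.6, 47.2, 18.6], [64.6, 155.7, 58.2]]
```

Request:
{"fn": "send_rows", "kwargs": {
  "plan": [
    [0,0,0.0009,0.0005,0],
    [0,0,0.0009,0.0005,0],
    [0,0,0,0,0]
  ]
}}

```text
time_s: 20.43
position: [0.5182, 0.1775, 0.1255]
tcp_rot: [[0.712, 0.702, -0.003], [0.702, -0.712, 0.002], [-0.0, -0.004, -1.0]]
force: [-4.6, 4.8, 9.0]
opening: 0.996
grasp_force: 5.4
```

Request:
{"fn": "send_rows", "kwargs": {
  "plan": [
    [0,0,0.0009,0.0005,0],
    [0,0,0,0,0]
  ]
}}

```text
time_s: 20.6
position: [0.5184, 0.1772, 0.1253]
tcp_rot: [[0.712, 0.702, -0.004], [0.702, -0.712, 0.003], [-0.0, -0.005, -1.0]]
force: [-5.0, 6.5, 11.6]
opening: 0.998
grasp_force: 6.4
```

Run:
```python
from h import *
corner()
```

```text
rear inner corner plate mm [ 35.  127.1   6. ] F plate [ 2.3 12.9  5.7]
```

Request:
{"fn": "send_rows", "kwargs": {
  "plan": [
    [0,0,0.0009,0.0004,0],
    [0,0,0.0009,0.0004,0],
    [0,0,0,0,0]
  ]
}}

```text
time_s: 20.85
position: [0.52, 0.1756, 0.1241]
tcp_rot: [[0.712, 0.703, -0.003], [0.703, -0.712, 0.002], [-0.0, -0.003, -1.0]]
force: [-4.5, 5.2, 6.3]
opening: 1.004
grasp_force: 4.3
```

Run:
```python
from h import *
corner();flat()
```

```text
rear inner corner plate mm [ 35.  124.5   6.1] F plate [0.9 9.1 1.9]
plate strip z fit [-8.100e-02  1.000e-03  7.379e+00] 694
base top: slopes [-0.019 -0.001] z at mean [36.6 80.2 10.5] n 404 x [ 1.4 68.2] y [ 36.6 125.8]
high 112 [53.4 97.  43.3] [[25.5, 50.7, 19.0], [65.7, 158.9, 62.5]]
```

Request:
{"fn": "send_rows", "kwargs": {
  "plan": [
    [0,0,0.0009,0.0005,0],
    [0,0,0.0009,0.0005,0],
    [0,0,0.0009,0.0005,0],
    [0,0,0.0009,0.0005,0],
    [0,0,0.0009,0.0005,0],
    [0,0,0,0,0]
  ]
}}

```text
time_s: 21.4
position: [0.5244, 0.1713, 0.1208]
tcp_rot: [[0.711, 0.703, -0.001], [0.703, -0.711, 0.0], [-0.0, -0.001, -1.0]]
force: [-2.5, 4.1, 1.7]
opening: 1.004
grasp_force: 2.2
```

Run:
```python
from h import *
corner()
```

```text
rear inner corner plate mm [ 35.1 117.4   6.2] F plate [ 0.8  4.9 -1. ]
```

Request:
{"fn": "send_rows", "kwargs": {
  "plan": [
    [0,0,0.0009,0.0005,0],
    [0,0,0.0009,0.0005,0],
    [0,0,0.0009,0.0005,0],
    [0,0,0.0009,0.0005,0],
    [0,0,0.0009,0.0005,0],
    [0,0,0,0,0]
  ]
}}

```text
time_s: 21.9
position: [0.5279, 0.1677, 0.1183]
tcp_rot: [[0.711, 0.703, -0.0], [0.703, -0.711, -0.0], [-0.0, 0.0, -1.0]]
force: [-2.3, 2.6, -1.1]
opening: 1.0
grasp_force: 1.5
```

Run:
```python
from h import *
corner();flat()
```

```text
rear inner corner plate mm [ 35.1 111.8   6.5] F plate [-0.4  2.4 -2.6]
plate strip z fit [-8.300e-02 -1.000e-03  7.662e+00] 679
base top: slopes [-0.044  0.008] z at mean [35.5 66.9 10.6] n 390 x [ 1.4 66.9] y [ 23.6 113.5]
high 108 [51.5 81.4 42.4] [[16.0, 32.5, 18.3], [64.6, 119.6, 58.0]]
```

Request:
{"fn": "send_rows", "kwargs": {
  "plan": [
    [0,0,0.0009,0.0005,0],
    [0,0,0.0009,0.0005,0],
    [0,0,0.0009,0.0005,0],
    [0,0,0.0009,0.0005,0],
    [0,0,0.0009,0.0005,0],
    [0,0,0.0009,0.0005,0],
    [0,0,0,0,0]
  ]
}}

```text
time_s: 22.53
position: [0.5323, 0.1636, 0.1156]
tcp_rot: [[0.711, 0.703, 0.001], [0.703, -0.711, -0.001], [0.0, 0.001, -1.0]]
force: [-1.7, 2.0, 0.1]
opening: 1.0
grasp_force: 0.8
```

Run:
```python
from h import *
corner();flat()
```

```text
rear inner corner plate mm [ 35.5 105.2   7.1] F plate [-0.1  2.3 -1.2]
plate strip z fit [-9.200e-02  1.000e-03  8.446e+00] 701
base top: slopes [-0.01  -0.016] z at mean [36.2 63.5 10.3] n 394 x [ 1.1 68.4] y [ 20.9 106.2]
high 113 [53.3 77.  43.5] [[24.6, 35.2, 18.9], [65.8, 143.7, 61.0]]
```

Request:
{"fn": "send_rows", "kwargs": {
  "plan": [
    [0,0,0.0009,0.0009,0],
    [0,0,0.0009,0.0008,0],
    [0,0,0.0009,0.0005,0],
    [0,0,0,0,0]
  ]
}}

```text
time_s: 22.92
position: [0.5349, 0.1617, 0.1137]
tcp_rot: [[0.711, 0.703, 0.003], [0.703, -0.711, -0.0], [0.002, 0.002, -1.0]]
force: [0.2, 0.4, -0.1]
opening: 0.998
grasp_force: 0.0
```

Request:
{"fn": "send_rows", "kwargs": {
  "plan": [
    [0,0,0.0009,0.0005,0],
    [0,0,0.0009,0.0005,0],
    [0,0,0,0,0]
  ]
}}

```text
time_s: 23.17
position: [0.5353, 0.1606, 0.1123]
tcp_rot: [[0.711, 0.703, 0.001], [0.703, -0.711, -0.0], [0.0, 0.001, -1.0]]
force: [0.1, 0.0, 0.0]
opening: 0.996
grasp_force: 0.0
```

Run:
```python
from h import *
corner();flat()
```

```text
rear inner corner plate mm [35.3 99.9  6.4] F plate [ 0.1 -0.1  0. ]
plate strip z fit [-8.200e-02 -3.000e-03  7.877e+00] 687
base top: slopes [-0.043  0.004] z at mean [37.7 57.3 10.5] n 313 x [ 3.  68.1] y [21.2 93.6]
high 119 [52.1 69.9 42.8] [[16.3, 57.5, 20.0], [77.3, 142.2, 60.1]]
```

Request:
{"fn": "send_rows", "kwargs": {
  "plan": [
    [0,0,0.0009,0.0005,0],
    [0,0,0.0009,0.0005,0],
    [0,0,0.0009,0.0005,0],
    [0,0,0,0,0]
  ]
}}

```text
time_s: 23.55
position: [0.5369, 0.1588, 0.1108]
tcp_rot: [[0.711, 0.703, 0.0], [0.703, -0.711, -0.0], [-0.0, 0.0, -1.0]]
force: [-0.1, 0.0, 0.5]
opening: 0.999
grasp_force: 0.0
```

Request:
{"fn": "send_rows", "kwargs": {
  "plan": [
    [0,0,0.0009,0.0005,0],
    [0,0,0.0009,0.0005,0],
    [0,0,0,0,0]
  ]
}}

```text
time_s: 23.8
position: [0.5381, 0.1576, 0.1099]
tcp_rot: [[0.711, 0.703, 0.0], [0.703, -0.711, -0.0], [-0.0, 0.0, -1.0]]
force: [0.3, -0.9, 0.7]
opening: 0.998
grasp_force: 0.0
```

Request:
{"fn": "send_rows", "kwargs": {
  "plan": [
    [0,0,0.0009,0.0005,0],
    [0,0,0,0,0]
  ]
}}

```text
time_s: 23.97
position: [0.5387, 0.157, 0.1094]
tcp_rot: [[0.711, 0.703, 0.0], [0.703, -0.711, -0.0], [0.0, 0.0, -1.0]]
force: [0.2, 0.3, 0.7]
opening: 0.996
grasp_force: 0.0
```

Run:
```python
from h import *
corner();flat()
```

```text
rear inner corner plate mm [35.2 94.2  6.4] F plate [0.5 0.4 0.4]
plate strip z fit [-7.900e-02 -2.000e-03  7.551e+00] 681
base top: slopes [-0.005  0.016] z at mean [37.3 57.8 10.7] n 318 x [ 0.7 68.4] y [20.7 95.1]
high 113 [53.8 68.4 42.6] [[26.3, 37.4, 18.9], [75.7, 138.8, 63.8]]
```

Request:
{"fn": "send_rows", "kwargs": {
  "plan": [
    [0,0,0.0009,0.0005,0],
    [0,0,0.0009,0.0005,0],
    [0,0,0,0,0]
  ]
}}

```text
time_s: 24.27
position: [0.5393, 0.1562, 0.1087]
tcp_rot: [[0.712, 0.703, -0.001], [0.703, -0.712, 0.001], [-0.0, -0.002, -1.0]]
force: [-1.5, 3.0, 3.7]
opening: 1.003
grasp_force: 2.2
```

Request:
{"fn": "send_rows", "kwargs": {
  "plan": [
    [0,0,0.0009,0.0005,0],
    [0,0,0,0,0]
  ]
}}

```text
time_s: 24.43
position: [0.5394, 0.1561, 0.1085]
tcp_rot: [[0.712, 0.702, -0.002], [0.702, -0.712, 0.002], [-0.0, -0.003, -1.0]]
force: [-3.8, 4.8, 6.6]
opening: 0.998
grasp_force: 4.0
```

Request:
{"fn": "send_rows", "kwargs": {
  "plan": [
    [0,0,0.0009,0.0005,0],
    [0,0,0,0,0]
  ]
}}

```text
time_s: 24.6
position: [0.5394, 0.156, 0.1083]
tcp_rot: [[0.712, 0.702, -0.003], [0.702, -0.712, 0.003], [-0.0, -0.004, -1.0]]
force: [-5.0, 6.2, 10.1]
opening: 1.0
grasp_force: 5.6
```

Run:
```python
from h import *
corner();flat()
```

```text
rear inner corner plate mm [35.  92.8  6.2] F plate [ 1.8 11.9  4.5]
plate strip z fit [-0.067 -0.     6.189] 660
base top: slopes [-0.013  0.006] z at mean [36.8 58.3 10.3] n 330 x [ 0.5 68.1] y [20.8 94.8]
high 113 [51.6 67.4 42.7] [[15.7, 25.5, 18.5], [65.6, 129.3, 59.2]]
```

The pad is felt: position steady at corner y≈92.8 while the force climbs to 12 N. Next I'll lean to about 17 N and hold.

Request:
{"fn": "send_rows", "kwargs": {
  "plan": [
    [0,0,0.0009,0.0005,0],
    [0,0,0.0002,0.0001,0],
    [0,0,0,0,0],
    [0,0,0,0,0]
  ]
}}

```text
time_s: 24.98
position: [0.5395, 0.1559, 0.1081]
tcp_rot: [[0.712, 0.702, -0.005], [0.702, -0.712, 0.004], [-0.001, -0.006, -1.0]]
force: [-5.6, 6.5, 14.0]
opening: 0.997
grasp_force: 7.4
```

Run:
```python
from h import *
corner()
```

```text
rear inner corner plate mm [35.  92.6  6.1] F plate [ 2.3 14.4  7.5]
```

Request:
{"fn": "send_rows", "kwargs": {
  "plan": [
    [0,0,0.0009,0.0002,0],
    [0,0,0,0,0],
    [0,0,0,0,0],
    [0,0,0,0,0],
    [0,0,0,0,0],
    [0,0,0,0,0],
    [0,0,0,0,0],
    [0,0,0,0,0]
  ]
}}

```text
time_s: 25.65
position: [0.5395, 0.1558, 0.108]
tcp_rot: [[0.713, 0.702, -0.006], [0.702, -0.713, 0.005], [-0.001, -0.007, -1.0]]
force: [-6.9, 8.3, 15.1]
opening: 0.999
grasp_force: 8.5
```

Run:
```python
from h import *
corner();flat()
```

```text
rear inner corner plate mm [35.  92.5  6.1] F plate [ 2.7 16.8  7.3]
plate strip z fit [-9.500e-02  1.000e-03  8.831e+00] 676
base top: slopes [-0.043 -0.027] z at mean [37.3 57.6 10.1] n 302 x [ 0.6 68.3] y [21.2 95.1]
high 113 [53.7 66.6 43.4] [[26.1, 25.5, 18.4], [78.1, 134.2, 65.1]]
```

Held at about 17 N for over half a second. Now I'll back off up the slope and lift clear.

Request:
{"fn": "send_rows", "kwargs": {
  "plan": [
    [0,0,-0.002,-0.0012,0],
    [0,0,-0.003,-0.002,0],
    [0,0,-0.004,-0.003,0],
    [0,0,-0.004,-0.003,0],
    [0,0,0,-0.01,0],
    [0,0,0,-0.03,0],
    [0,0,0,-0.04,0],
    [0,0,0,-0.04,0],
    [0,0,0,-0.03,0],
    [0,0,0,0,0],
    [0,0,0,0,0]
  ]
}}

```text
time_s: 26.62
position: [0.5349, 0.1622, 0.2688]
tcp_rot: [[0.711, 0.703, 0.006], [0.703, -0.711, 0.0], [0.005, 0.004, -1.0]]
force: [0.3, -0.1, -0.3]
opening: 1.002
grasp_force: 0.0
```

Run:
```python
from h import *
brk();flat();prof()
p,_=capture("scene");cv2.imwrite("pics/scene4.png",cv2.resize(p[190:320,350:490],None,fx=4,fy=4,interpolation=cv2.INTER_CUBIC))
z=np.load("plate.npz");hsv=cv2.cvtColor(p,cv2.COLOR_BGR2HSV);m=cv2.inRange(hsv,(0,150,80),(8,255,255));m[:190]=0;m[320:]=0;m[:,:350]=0;m[:,490:]=0
v,u=np.nonzero(m);n=z["R"][:,2];print("red",len(u),((rayplane(calibration("scene"),np.c_[u,v],z["O"]+.014*n,n)-z["O"])@z["R"]*1000).mean(0))
```

```text
tcp in plate [ 73.7 148.5 170.7] tip [ 71.  141.5 158.9] F plate [ 0.1 -0.4 -0.2] open mm 87.2 0.0
plate strip z fit [-7.700e-02  5.000e-03  6.445e+00] 681
base top: slopes [-0.014  0.013] z at mean [35.6 56.4 10.4] n 346 x [ 1.2 67.8] y [20.4 93.5]
high 131 [42.8 63.4 46.4] [[6.3, 57.9, 18.3], [64.4, 68.1, 57.9]]
x 12 30 [(32, 8, 10, 12), (40, 10, 11, 12), (48, 8, 10, 12), (56, 10, 15, 18), (64, 20, 54, 56), (80, 10, 10, 12), (88, 8, 11, 12), (96, -1, 3, 11), (104, -1, 1, 2), (112, -2, 1, 3), (120, -1, 1, 2), (128, -1, 0, 1), (136, -1, 1, 3), (144, -2, 1, 3), (152, -2, 1, 3), (160, -1, 1, 2)]
x 55 72 [(32, 11, 14, 16), (40, 9, 12, 14), (48, 0, 8, 11), (56, 1, 8, 16), (64, 3, 28, 53), (72, -1, 10, 45), (80, -1, 6, 11), (88, 0, 9, 11), (96, -2, 1, 11), (104, -3, 1, 1), (112, -1, 0, 2), (120, -2, 0, 2), (128, -1, 0, 2), (136, -2, 0, 2), (144, -2, 0, 2), (152, -2, 0, 3), (160, -2, 0, 2)]
red 40 [75.54367786 31.89073322 14.        ]
```

View pics/scene4.png

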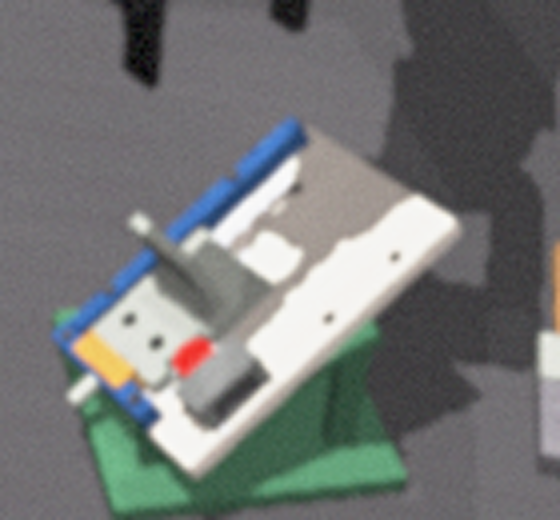

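The picture shows the bracket home: base against the side fence and the brass pad (105,360), red nose seated in the notch at (193,357), gripper clear above.

```bash
python3 -c "
from rig import *
print(hand_in())"
```

```text
the job is handed in; nothing more can be done
None
```

The steel bracket is home against the side fence and the brass stop pad with the catch in its notch. I leaned on it at about 17 N for over half a second, released it and handed the job in; `hand_in()` returned no verdict.

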